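Move the shed's row of containers to the new rack

TASK

Move the four containers from the grey trays on the dark plank into the cells of the new wooden rack, one to a cell, keeping their order: the one at the left end of the old row (as seen from the robot) goes into the cell next to the yellow block, the second from the left into the next cell, and so on to the far end. Keep them upright and set each one down rather than dropping it, and leave the flower pot, hammer and sanding block alone.

Things in the scene. Friction and masses are not known exactly. Their poses are not given: they have to be found in the camera images.
- screw_jar: glass jar of brass screws with a red metal lid: body 52 mm diameter and 66 mm high, lid 54 mm diameter, 80 mm high in all, about 0.3 kg. Loose, upright; origin at the centre of its underside, z up along its axis. At the start it stands at the centre of its own tray (tray_a). Take it from above across its straight body, about 45 mm above its underside.
- oil_can: blue can with a white band and a small white cap: body 50 mm diameter and 80 mm high, cap 22 mm diameter, 94 mm high in all, about 0.25 kg. Loose, upright; origin at the centre of its underside, z up along its axis. At the start it stands at the centre of its own tray (tray_b). Take it from above across its straight body, about 45 mm above its underside.
- wood_stain: bare metal tin with a green lid and a green band: body 54 mm diameter and 74 mm high, lid 50 mm diameter, 80 mm high in all, about 0.32 kg. Loose, upright; origin at the centre of its underside, z up along its axis. At the start it stands at the centre of its own tray (tray_c). Take it from above across its straight body, about 45 mm above its underside.
- glue_bottle: white plastic bottle with an orange cap and an orange band: body 48 mm diameter and 72 mm high, cap 28 mm diameter, 96 mm high in all, about 0.22 kg. Loose, upright; origin at the centre of its underside, z up along its axis. At the start it stands at the centre of its own tray (tray_d). Take it from above across its straight body, about 45 mm above its underside.
- tray_a: grey square tray, 77 x 77 mm, 20 mm high, walls 4 mm, floor 4 mm, in which the screw_jar stands at the start. Four like it stand in one straight row on a dark plank, 80 mm from centre to centre, in any order; fixed. Origin at the centre of its underside (18 mm above the table), y along the row to the left as seen from the robot, x across the row away from the robot.
- tray_b: grey square tray, 77 x 77 mm, 20 mm high, walls 4 mm, floor 4 mm, in which the oil_can stands at the start. Four like it stand in one straight row on a dark plank, 80 mm from centre to centre, in any order; fixed. Origin at the centre of its underside (18 mm above the table), y along the row to the left as seen from the robot, x across the row away from the robot.
- tray_c: grey square tray, 77 x 77 mm, 20 mm high, walls 4 mm, floor 4 mm, in which the wood_stain stands at the start. Four like it stand in one straight row on a dark plank, 80 mm from centre to centre, in any order; fixed. Origin at the centre of its underside (18 mm above the table), y along the row to the left as seen from the robot, x across the row away from the robot.
- tray_d: grey square tray, 77 x 77 mm, 20 mm high, walls 4 mm, floor 4 mm, in which the glue_bottle stands at the start. Four like it stand in one straight row on a dark plank, 80 mm from centre to centre, in any order; fixed. Origin at the centre of its underside (18 mm above the table), y along the row to the left as seen from the robot, x across the row away from the robot.
- rack: new rack, fixed: light wood board 110 x 400 x 18 mm with a row of four open cells. Origin at the centre of its underside on the table, y along the row to the left as seen from the robot, x away from the robot. Cell centres at x 0, y -120, -40, 40, 120 mm; cells 76 x 76 mm inside, floor 22 mm above the table, walls 4 mm, tops 38 mm above the table.
- yellow_block: yellow block, 90 x 30 x 40 mm, fixed on the rack's board beyond the last cell, at either end of the row (rack y = +180 or -180 mm; top 58 mm above the table). A plain block stands at the other end. The yellow one marks the first place: the nearest cell's centre is 60 mm from its own centre. Origin at the centre of its underside, axes as the rack's.
- flower_pot: bystander: open terracotta pot, 84 mm wide, 75 mm high, beyond the rows as seen from the robot; origin at the centre of its underside.
- claw_hammer: bystander: hammer lying on the table at the robot's right, nearer the robot than the rows; origin under its middle.
- sanding_block: bystander: cork sanding block, 70 x 110 x 40 mm, lying beyond the rows, to the left of the pot; origin at the centre of its underside.

How it is judged:
By the outcome, as a careful person would: the job done as asked, in the order asked, and still so for the second after the job is handed in, with the robot touching nothing.
It also fails if it takes over 109 s, if anything falls off the work surface, if the arm or the gripper's body presses on something with over 40 N, if the wrist force passes 120 N, or if a joint passes its speed limit or range.

ROBOT

A 6-joint arm with a two-finger parallel gripper is mounted at the origin on the work surface. World frame = base frame: x ahead of the robot, y to its left, z up, the work surface at z = 0. Lengths are in m, angles in degrees, forces in N, time in s.
With the tool pointing down it reaches from about 0.35 to 0.85 m from the base axis. Payload 8.1 kg.
Tool frame: the origin (TCP) lies at the very end of the fingers, on their centre line; the grasp point (between the pads) lies 19 mm behind it; z points along the fingers, y is the line along which they close (so a half turn about z gives the same grasp; the last joint's range is limited). The gripper opens to 85 mm and grips with 20 to 120 N. Pads are 22 mm wide; open, the fingers measure 114 mm over their backs; the gripper's body (76 mm by 85 mm) begins 54 mm behind the grasp point. The pads swing forward as they close: fully open they stand 13 mm farther back than shut.
Start: joints at [-80.867, 7.471, 85.268, -0, 87.261, -4.893], TCP at [0.145, -0.582, 0.197] pointing down, gripper open.
Joint ranges: [-169.43, 169.43], [-51.17, 129.36], [1.28, 143.12], [-76.62, 256.62], [0, 156.53], [-152.29, 152.29]. Speed limits (degrees/s): [136.94, 136.94, 159.86, 180, 180, 180].

INTERFACE

Orientations are given as [roll, pitch, yaw] about the fixed x, y, z axes, in that order (R = Rz(yaw) Ry(pitch) Rx(roll)).
In Python, from station import get_obs, capture, camera_info, close_job gives the robot as it stands.
- The arm moves only by the shell command python3 -m jog 'ROWS' [OPENING] [FORCE]. ROWS is JSON, a list of rows, each an object of numbers: "x", "y", "z": the shift along the tool's x, y, z in units of 50 mm (1.0 is 50 mm); "turn": the turn about the tool's z in degrees. In form: [{"x": .., "y": .., "z": .., "turn": ..}, ...]. A call has exactly 8 rows; each row is the pose to reach, as a shift and turn from the pose commanded when the call began, along the tool's axes at that moment; what a row does not reach only later rows make up. A row lasts 1/8 s, in which the tool goes at most 62.5 mm and 10.7 degrees, less where a joint would pass 70% of its speed; a pose out of reach is approached as far as the arm can. A call with a gripper value outside its range is refused whole. OPENING is the closure, from 0 (fully open) to 1 (shut), set as the call begins (- or left out, the last holds). The fingers move at their own pace and stop on an object; FORCE is the grip in N (left out, the last holds). Time passes only in rows, so rows that repeat a pose let the fingers close, or fill a call up. It gives the time, the measured TCP pose, the force, the opening and the grip force at its end, in the units of the state.
- get_obs(): the state, without advancing time (a new reading comes with each control period).
- capture(name): name is "scene" or "top" or "wrist"; returns the picture (384x512x3 uint8, red, green, blue); there is no depth.
- camera_info(name): a dict with "K" (3x3 intrinsics, pixels), "k1" (the pictures are not rectified: a ray, as slopes to the right and down, at radius r is drawn at 1 + k1 r^2 times it, then the intrinsics apply), "camera_from_world" (4x4, takes a point from world to camera coordinates); the wrist camera has in their place "T_tool_cam" (4x4, takes a point from camera to tool coordinates, whose origin is the TCP and whose axes are the flange's). Camera axes: x right, y down, z forward; pixel columns grow to the right and rows downward; lengths in m; the calibration is good to about 2 mm. A picture is of the moment at which its call begins: read the wrist's pose just before it. camera_info takes no time and is no camera call.
- close_job(): hands the job in; it is judged then, once.
The state is a dict: "time_s": time; "joints": joint angles; "qd": joint speeds; "effort": joint torques, N m; "tcp_pos": TCP position; "orientation": TCP orientation; "force": force on the tool from outside, world axes, zero at the start; "torque": the same for the moment, N m; "gripper_width": finger opening in m; "grip_force": force on a finger pad.
Only numpy, scipy, OpenCV 4.12 (cv2) and the standard library are available. Lean on these libraries where they do the work, as an engineer would, in place of code of your own. Each camera call takes 0.05 s, during which the arm holds its last target. There are 200 camera calls.

## Working session

There is one attempt and no reset: what is moved stays moved. The work goes in short steps, Python scripts to look and compute and a shell command to move; the robot and the scene stay as the last step left them, time stands still between calls to the robot, and variables do not carry over. Pictures are saved under pics/ and viewed, at most 14 in all, crops included, and the job is handed in when it is done.

```bash
mkdir -p pics; ls
python3 - <<'E'
from station import *
import cv2,json,numpy as np
print(get_obs())
for n in("scene","top","wrist"):
    i=camera_info(n);print(n,{k:np.round(np.array(v),4).tolist() for k,v in i.items() if k!='name'})
    im=capture(n);cv2.imwrite(f"pics/{n}0.png",im[:,:,::-1])
E
```

```text
pics
{'time_s': 0.0, 'joints': array([-8.08683821e+01,  7.51522342e+00,  8.53321888e+01, -8.29749702e-04,
        8.72625702e+01, -4.89208129e+00]), 'qd': array([ 0.02042466, -0.03650983, -0.0621599 , -0.05210959, -0.01722713,
       -0.01201713]), 'effort': array([-1.64214703e-04, -5.69409156e+01, -5.00552666e+01, -4.49265031e-05,
        1.51324173e-02, -3.42735359e-05]), 'tcp_pos': array([ 0.14531726, -0.58147213,  0.19591543]), 'orientation': array([-1.79890348e+02, -8.55350677e-03,  1.40237315e+01]), 'force': array([ 0.12259037, -1.27911212,  0.05081213]), 'torque': array([ 0.00733718, -0.05505459,  0.05393324]), 'grip_force': 0.0, 'gripper_width': 0.0854475068127576}
scene {'K': [[435.4753, 0.0, 246.9209], [0.0, 435.4753, 185.5845], [0.0, 0.0, 1.0]], 'k1': 0.0222, 'camera_from_world': [[0.1625, 0.9866, -0.0148, -0.0847], [0.7971, -0.1401, -0.5874, -0.3966], [-0.5816, 0.0837, -0.8091, 1.5375], [0.0, 0.0, 0.0, 1.0]]}
top {'K': [[385.1365, 0.0, 258.8443], [0.0, 385.1365, 189.3236], [0.0, 0.0, 1.0]], 'k1': -0.0643, 'camera_from_world': [[-0.0002, -0.9999, -0.0134, 0.0049], [-0.9937, 0.0017, -0.1118, 0.508], [0.1118, 0.0133, -0.9936, 1.1549], [0.0, 0.0, 0.0, 1.0]]}
wrist {'K': [[266.3305, 0.0, 255.1263], [0.0, 266.3305, 190.2707], [0.0, 0.0, 1.0]], 'k1': -0.0356, 'T_tool_cam': [[0.0001, -0.961, -0.2767, 0.0705], [1.0, 0.0002, -0.0004, -0.0007], [0.0004, -0.2767, 0.961, -0.1769], [0.0, 0.0, 0.0, 1.0]]}
```

View pics/scene0.png

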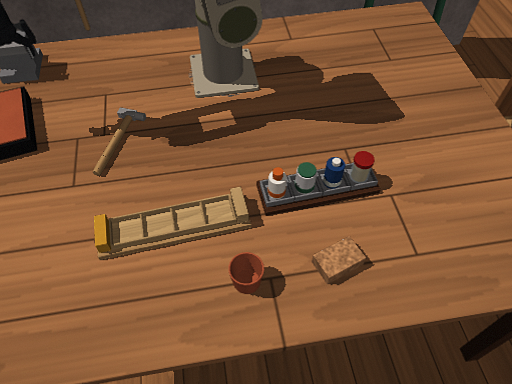

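View pics/top0.png

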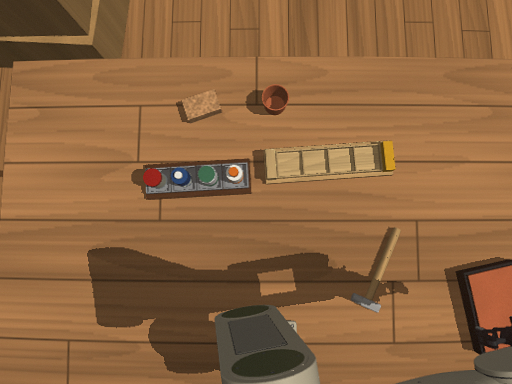

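The scene view looks back at the robot: rack at around (170,222), with its yellow block at (101,232), and the row of containers at (278–364, 160–185). In the top view the old row runs, left to right, red (152,177), blue (181,176), green (207,174), orange (234,173). The rack spans (265–395, 142–182) with the yellow block at its right end (389,156), so the jar goes to the cell at rack y=-120.

```bash
cat > h.py <<'E'
from station import *
import cv2,numpy as np
from scipy.spatial.transform import Rotation as R
def cam(n,o=None):
    i=camera_info(n);K=np.array(i["K"])
    if n=="wrist":
        o=o or get_obs();T=np.eye(4);T[:3,:3]=R.from_euler('xyz',o["orientation"],degrees=True).as_matrix();T[:3,3]=o["tcp_pos"]
        W=T@np.array(i["T_tool_cam"])
    else: W=np.linalg.inv(np.array(i["camera_from_world"]))
    return K,i["k1"],W
def ray(c,uv):
    K,k,W=c;d=np.linalg.inv(K)@[uv[0],uv[1],1];s=d[:2].copy()
    for _ in range(20): s=d[:2]/(1+k*(s@s))
    return W[:3,3],W[:3,:3]@[s[0],s[1],1]
def plane(c,uv,z):
    p,d=ray(c,uv);return p+d*(z-p[2])/d[2]
def tri(c1,a,c2,b):
    p,d=ray(c1,a);q,e=ray(c2,b);d=d/np.linalg.norm(d);e=e/np.linalg.norm(e)
    s,t=np.linalg.lstsq(np.c_[d,-e],q-p,rcond=None)[0];x,y=p+s*d,q+t*e
    return (x+y)/2,np.linalg.norm(x-y)
# hue lo,hi,smin,vmin
COL=dict(red=(172,185,150,50),blue=(105,125,120,40),green=(65,92,80,30),orange=(4,13,190,150),yellow=(18,27,180,120))
def mask(im,c):
    h,s,v=[a.astype(int) for a in cv2.split(cv2.cvtColor(im,cv2.COLOR_RGB2HSV))]
    lo,hi,sm,vm=COL[c];return ((((h>=lo)&(h<=hi))|((h+180>=lo)&(h+180<=hi)))&(s>=sm)&(v>=vm)).astype(np.uint8)
def blob(im,c,box):
    m=mask(im,c);z=np.zeros_like(m);x0,y0,x1,y1=box;z[y0:y1,x0:x1]=m[y0:y1,x0:x1]
    n,l,s,ce=cv2.connectedComponentsWithStats(z);i=1+np.argmax(s[1:,4]);return ce[i],s[i]
E
python3 - <<'E'
from h import *
t=cv2.imread("pics/top0.png")[:,:,::-1].copy();s=cv2.imread("pics/scene0.png")[:,:,::-1].copy()
ct,cs=cam("top"),cam("scene")
for c in COL:
    try:
        bt=(120,130,260,210) if c!="yellow" else (370,130,410,190); bs=(255,140,390,210) if c!="yellow" else (80,200,125,260)
        a,sa=blob(t,c,bt);b,sb=blob(s,c,bs);print(c,a.round(1),sa,b.round(1),sb,*tri(ct,a,cs,b),plane(ct,a,.1))
    except Exception as e: print(c,e)
A=cv2.resize(t[125:210,130:410],None,fx=2.8,fy=2.8,interpolation=2);B=cv2.resize(s[140:265,85:395],None,fx=2.55,fy=2.55,interpolation=2)
w=max(A.shape[1],B.shape[1]);pad=lambda x:cv2.copyMakeBorder(x,0,0,0,w-x.shape[1],cv2.BORDER_CONSTANT)
cv2.imwrite("pics/crop.png",np.vstack([pad(A),pad(B)])[:,:,::-1])
E
```

```text
red [151.9 177.1] [143 168  19  19 269] [363.5 159.5] [354 151  20  18 292] [0.53686574 0.31676415 0.0972403 ] 0.00015292308144751931 [0.53648014 0.31602498 0.1       ]
blue [180.9 176.3] [171 168  19  17 175] [333.5 171.5] [324 157  21  26 317] [0.54291932 0.23661856 0.07036855] 0.0010295955635256035 [0.53864356 0.23064925 0.1       ]
green [206.  173.6] [199 166  15  16 194] [306.7 169.7] [298 163  18  15 211] [0.54641747 0.15751047 0.09993216] 0.0002941706609956235 [0.54638218 0.15735287 0.1       ]
orange [233.1 171.3] [229 167   9   9  63] [277.4 170.7] [273 167  10   8  68] [0.54984478 0.07695487 0.11815638] 0.00023904212647662967 [0.55273852 0.07830825 0.1       ]
yellow [388.7 154.9] [383 141  13  29 282] [ 99.8 229.7] [ 94 214  13  32 350] [ 0.60964009 -0.39121748  0.05520906] 5.4090488692719056e-05 [ 0.60052216 -0.37643595  0.1       ]
```

View pics/crop.png

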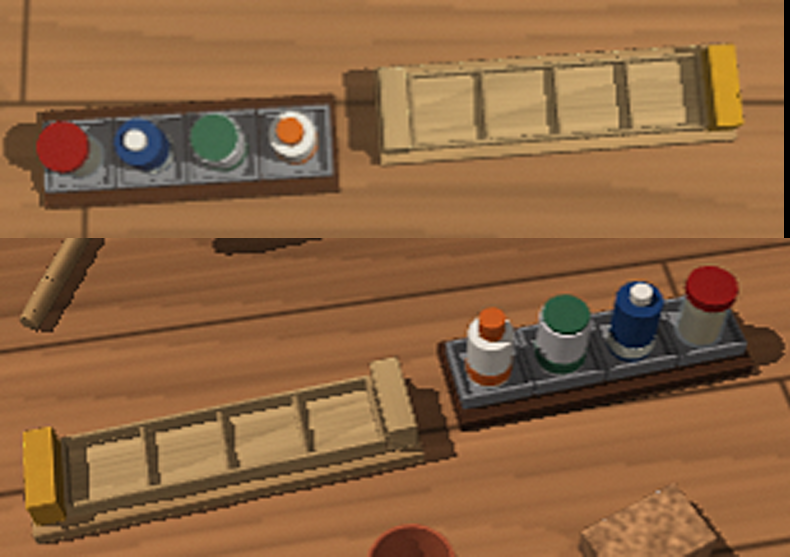

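Heights check: lid of the jar about 0.10, orange cap 0.118 (as expected for a 22 mm floor). Both rows are turned about 3°. I'll swing the wrist camera over the rack for a finer fix.

```bash
cat > go.py <<'E'
# prints shift (units of 50 mm) and turn from present pose to a world pose x y z yaw
import sys;from h import *
x,y,z,w=map(float,sys.argv[1:5]);o=get_obs();M=R.from_euler('xyz',o["orientation"],degrees=True)
print("t",round(o["time_s"],2),"tcp",o["tcp_pos"].round(4),o["orientation"].round(2),"shift",(M.inv().apply(np.array([x,y,z])-o["tcp_pos"])/.05).round(2),"turn",round(o["orientation"][2]-w,1))
E
python3 -m jog '[{"x":0.5,"y":-0.3,"z":-0.4,"turn":-8},{"x":1.3,"y":-0.7,"z":-0.8,"turn":-18},{"x":2.1,"y":-1.2,"z":-1.3,"turn":-28},{"x":2.9,"y":-1.65,"z":-1.3,"turn":-38},{"x":3.7,"y":-2.1,"z":-1.3,"turn":-48},{"x":4.5,"y":-2.55,"z":-1.3,"turn":-58},{"x":5.3,"y":-3.0,"z":-1.3,"turn":-68.5},{"x":5.8,"y":-3.3,"z":-1.3,"turn":-79}]'
python3 go.py .55 -.2 .26 93.1
```

```text
time_s: 1.15
tcp_pos: [0.388, -0.35, 0.2617]
orientation: [-180.0, -0.0, 93.5]
force: [-0.1, 0.1, -0.5]
gripper_width: 0.0855
grip_force: 0.0
t 1.15 tcp [ 0.388  -0.35    0.2617] [-1.800e+02 -3.000e-02  9.345e+01] shift [2.8  3.41 0.04] turn 0.4
```

```bash
python3 -m jog '[{"x":0.5,"y":0.6},{"x":1.1,"y":1.3},{"x":1.7,"y":2.0},{"x":2.2,"y":2.7},{"x":2.6,"y":3.2},{"x":2.8,"y":3.4},{"x":2.8,"y":3.4},{"x":2.8,"y":3.4}]'
python3 - <<'E'
from h import *
import pickle
o=get_obs();im=capture("wrist");pickle.dump((o,im),open("w1.pkl","wb"));cv2.imwrite("pics/w1.png",im[:,:,::-1])
E
```

```text
invalid input
```

View pics/w1.png

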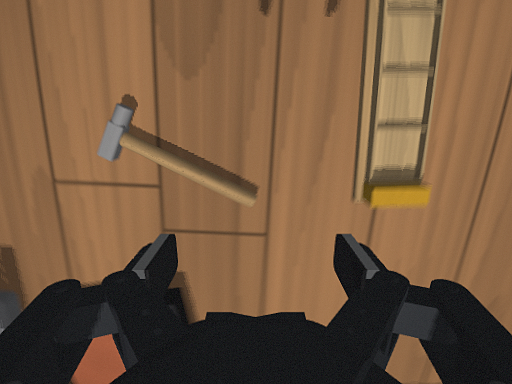

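This wrist view is still from the first stop because the rows were refused: they need all four keys. It shows the hammer at (180,150) and the yellow block at (400,195).

```bash
python3 -m jog '[{"x":0.5,"y":0.6,"z":0,"turn":0},{"x":1.1,"y":1.3,"z":0,"turn":0},{"x":1.7,"y":2.0,"z":0,"turn":0},{"x":2.2,"y":2.7,"z":0,"turn":0},{"x":2.6,"y":3.2,"z":0,"turn":0.4},{"x":2.8,"y":3.4,"z":0,"turn":0.4},{"x":2.8,"y":3.4,"z":0,"turn":0.4},{"x":2.8,"y":3.4,"z":0,"turn":0.4}]'
python3 - <<'E'
from h import *
import pickle
o=get_obs();im=capture("wrist");pickle.dump((o,im),open("w1.pkl","wb"));cv2.imwrite("pics/w2.png",im[:,:,::-1])
E
```

```text
time_s: 2.2
tcp_pos: [0.5484, -0.2039, 0.262]
orientation: [-180.0, 0.0, 92.6]
force: [-0.1, 0.4, -0.4]
gripper_width: 0.0853
grip_force: 0.0
```

View pics/w2.png

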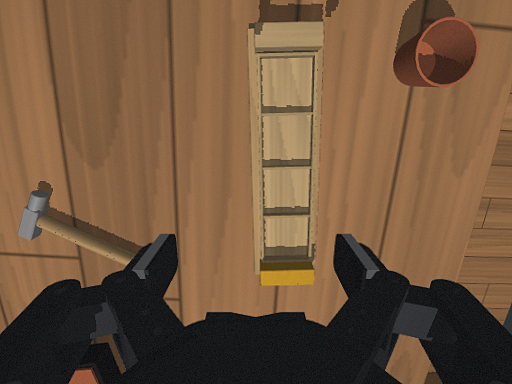

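The whole rack is now in view: plain block at (287,38), cell floors at about (287, 82/135/188/230), yellow block top at (287,278), pot at (445,50). I'll measure edges by intensity profiles and cast rays.

Run:
```python
from h import *
import pickle
o,im=pickle.load(open("w1.pkl","rb"));c=cam("wrist",o)
g=cv2.cvtColor(im,cv2.COLOR_RGB2GRAY).astype(int)
print("col287",list(enumerate(g[20:292,280:295].mean(1).astype(int),20)))
for r in (80,135,187,228):print(r,list(enumerate(g[r-4:r+5,242:330].mean(0).astype(int),242)))
m=mask(im,"yellow");m[:255]=0;p=max(cv2.findContours(m,0,2)[0],key=cv2.contourArea);print(cv2.boundingRect(p),cv2.minAreaRect(p))
t=cv2.imread("pics/top0.png")[:,:,::-1].copy();s=cv2.imread("pics/scene0.png")[:,:,::-1].copy()
```

```text
col287 [(20, np.int64(59)), (21, np.int64(63)), (22, np.int64(121)), (23, np.int64(144)), (24, np.int64(142)), (25, np.int64(142)), (26, np.int64(144)), (27, np.int64(144)), (28, np.int64(145)), (29, np.int64(145)), (30, np.int64(148)), (31, np.int64(150)), (32, np.int64(148)), (33, np.int64(147)), (34, np.int64(147)), (35, np.int64(146)), (36, np.int64(147)), (37, np.int64(148)), (38, np.int64(150)), (39, np.int64(150)), (40, np.int64(149)), (41, np.int64(148)), (42, np.int64(147)), (43, np.int64(146)), (44, np.int64(146)), (45, np.int64(147)), (46, np.int64(131)), (47, np.int64(105)), (48, np.int64(102)), (49, np.int64(104)), (50, np.int64(100)), (51, np.int64(59)), (52, np.int64(83)), (53, np.int64(138)), (54, np.int64(143)), (55, np.int64(133)), (56, np.int64(94)), (57, np.int64(90)), (58, np.int64(141)), (59, np.int64(152)), (60, np.int64(149)), (61, np.int64(148)), (62, np.int64(149)), (63, np.int64(148)), (64, np.int64(148)), (65, np.int64(147)), (66, np.int64(148)), (67, np.int64(147)), (68, np.int64(148)), (69, np.int64(148)), (70, np.int64(148)), (71, np.int64(149)), (72, n
[... 11869 characters left out ...]
(155)), (301, np.int64(153)), (302, np.int64(152)), (303, np.int64(154)), (304, np.int64(159)), (305, np.int64(160)), (306, np.int64(165)), (307, np.int64(134)), (308, np.int64(61)), (309, np.int64(103)), (310, np.int64(144)), (311, np.int64(139)), (312, np.int64(137)), (313, np.int64(140)), (314, np.int64(134)), (315, np.int64(129)), (316, np.int64(115)), (317, np.int64(116)), (318, np.int64(125)), (319, np.int64(123)), (320, np.int64(123)), (321, np.int64(121)), (322, np.int64(119)), (323, np.int64(117)), (324, np.int64(116)), (325, np.int64(116)), (326, np.int64(116)), (327, np.int64(116)), (328, np.int64(121)), (329, np.int64(125))]
(260, 270, 54, 16) ((286.5, 277.5), (15.0, 53.0), 90.0)
```

Run:
```python
from h import *
import pickle
o,im=pickle.load(open("w1.pkl","rb"));c=cam("wrist",o);P=lambda u,v,z:plane(c,(u,v),z)[:2].round(4)
for v,y in((53.9,160),(114,80),(168,0),(216.6,-80),(260.5,-160)):print("wall",y,P(287,v,.038))
for v,a,b in((80,248.8,321.7),(135,250.5,319.9),(187,252,318.2),(228,253.3,316)):
    p,q=P(a,v,.018),P(b,v,.018);print("board",v,(p+q)/2,np.linalg.norm(p-q).round(4))
for v,a,b in((80,260.3,313.3),(135,261.5,311.3),(187,262.5,310),(228,263.2,308.7)):
    p,q=P(a,v,.038),P(b,v,.038);print("inner",v,(p+q)/2,np.linalg.norm(p-q).round(4))
print("yellow",P(286.5,277.5,.058))
s=cv2.imread("pics/scene0.png")[:,:,::-1].copy()
ct,cs=cam("top"),cam("scene")
# height of a wall corner from two views is coarse: wrist vs top of block yellow
t=cv2.imread("pics/top0.png")[:,:,::-1].copy();a,_=blob(t,"yellow",(370,130,410,190));print("tri yellow wrist-top",tri(c,(286.5,277.5),ct,a))
```

```text
wall 160 [ 0.5855 -0.0511]
wall 80 [ 0.5915 -0.1311]
wall 0 [ 0.5976 -0.2106]
wall -80 [ 0.6038 -0.2901]
wall -160 [ 0.6102 -0.37  ]
board 80 [ 0.58765 -0.0825 ] 0.1078
board 135 [ 0.59345 -0.16255] 0.108
board 187 [ 0.59965 -0.24625] 0.1086
board 228 [ 0.60445 -0.3191 ] 0.1078
inner 80 [ 0.5878 -0.0848] 0.0747
inner 135 [ 0.59295 -0.1611 ] 0.0738
inner 187 [ 0.5988 -0.2408] 0.0743
inner 228 [ 0.6037  -0.31015] 0.0745
yellow [ 0.6087 -0.3899]
tri yellow wrist-top (array([ 0.60906036, -0.39060331,  0.05703993]), np.float64(0.00040995059644738385))
```

```bash
python3 -m jog '[{"x":0.6,"y":0,"z":0,"turn":0},{"x":1.7,"y":0,"z":0,"turn":0},{"x":2.9,"y":-0.1,"z":0,"turn":0},{"x":4.1,"y":-0.1,"z":0,"turn":0},{"x":5.3,"y":-0.2,"z":0,"turn":0},{"x":6.5,"y":-0.2,"z":0,"turn":-0.5},{"x":7.6,"y":-0.2,"z":0,"turn":-0.5},{"x":8.1,"y":-0.2,"z":0,"turn":-0.5}]'
python3 - <<'E'
from h import *
import pickle
capture("wrist");capture("wrist");o=get_obs();im=capture("wrist");pickle.dump((o,im),open("w2.pkl","wb"));cv2.imwrite("pics/w3.png",im[:,:,::-1]);print(o["tcp_pos"],np.abs(o["qd"]).max())
c=cam("wrist",o);ct=cam("top");t=cv2.imread("pics/top0.png")[:,:,::-1].copy()
for n,z in(("red",.102),("blue",.06),("green",.102),("orange",.118)):
    a,s=blob(im,n,(0,0,512,384));b,_=blob(t,n,(120,130,260,210));print(n,a.round(1),s,plane(c,a,z).round(4),tri(c,a,ct,b))
E
```

```text
time_s: 3.25
tcp_pos: [0.5201, 0.2029, 0.2622]
orientation: [180.0, -0.0, 93.2]
force: [0.0, -0.5, 0.1]
gripper_width: 0.0855
grip_force: 0.0
[0.52017965 0.20269393 0.2620579 ] 2.994774707131778
red [274.1  76.5] [ 252   53   45   48 1671] [0.5363 0.3175 0.102 ] (array([0.53728193, 0.31866467, 0.0917887 ]), np.float64(0.0008892621885293277))
blue [272.7 143.5] [255 124  38  41 921] [0.5434 0.2349 0.06  ] (array([0.54241722, 0.2363224 , 0.07413908]), np.float64(8.6261417308028e-05))
green [272.2 204.3] [255 187  36  35 978] [0.5456 0.1587 0.102 ] (array([0.54622773, 0.15755934, 0.09889091]), np.float64(0.0006501419856310118))
orange [272.1 263.9] [263 256  19  17 258] [0.5507 0.0783 0.118 ] (array([0.55056305, 0.07700675, 0.11577498]), np.float64(0.0007003422448200446))
```

View pics/w3.png

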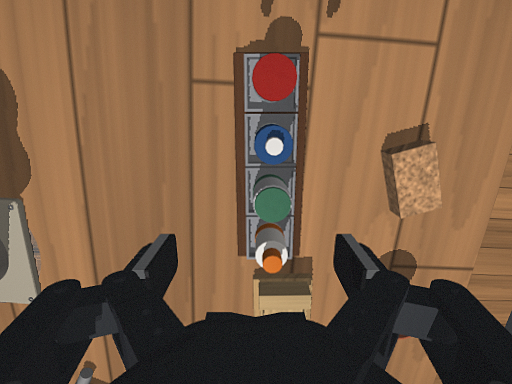

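All four are seen from straight above: red (274,76), blue (273,144), green (272,204), orange (272,264). They fit an 80 mm row centred at (0.5436, 0.1975), turned 3.3°. Starting with the jar.

```bash
python3 -m jog '[{"x":0.3,"y":0.1,"z":0.2,"turn":0},{"x":0.9,"y":0.2,"z":0.6,"turn":0},{"x":1.5,"y":0.3,"z":1.0,"turn":0},{"x":2.0,"y":0.4,"z":1.4,"turn":0},{"x":2.27,"y":0.45,"z":1.7,"turn":0},{"x":2.27,"y":0.45,"z":2.0,"turn":0},{"x":2.27,"y":0.45,"z":2.0,"turn":0},{"x":2.27,"y":0.45,"z":2.0,"turn":0}]' 0 40
python3 go.py .5367 .3173 .05 93.3
```

```text
time_s: 4.4
tcp_pos: [0.5374, 0.315, 0.1628]
orientation: [179.9, -0.0, 93.1]
force: [0.6, 0.2, 0.4]
gripper_width: 0.0854
grip_force: 0.0
t 4.4 tcp [0.5374 0.315  0.1628] [ 1.7995e+02 -1.0000e-02  9.3070e+01] shift [ 0.05 -0.01  2.26] turn -0.2
```

```bash
python3 -m jog '[{"x":0.05,"y":0,"z":0.3,"turn":0},{"x":0.05,"y":0,"z":0.8,"turn":0},{"x":0.05,"y":0,"z":1.3,"turn":0},{"x":0.05,"y":0,"z":1.7,"turn":0},{"x":0.05,"y":0,"z":2.0,"turn":0},{"x":0.05,"y":0,"z":2.2,"turn":0},{"x":0.05,"y":0,"z":2.25,"turn":0},{"x":0.05,"y":0,"z":2.25,"turn":0}]'
python3 -m jog '[{"x":0,"y":0,"z":0,"turn":0},{"x":0,"y":0,"z":0,"turn":0},{"x":0,"y":0,"z":0,"turn":0},{"x":0,"y":0,"z":0,"turn":0},{"x":0,"y":0,"z":0,"turn":0},{"x":0,"y":0,"z":0,"turn":0},{"x":0,"y":0,"z":0,"turn":0},{"x":0,"y":0,"z":0,"turn":0}]' 1 40
```

```text
time_s: 5.4
tcp_pos: [0.5372, 0.3184, 0.05]
orientation: [180.0, -0.0, 93.1]
force: [0.4, -0.4, 1.3]
gripper_width: 0.0852
grip_force: 0.0
time_s: 6.4
tcp_pos: [0.5372, 0.3185, 0.0505]
orientation: [179.9, -0.0, 93.1]
force: [-2.4, -1.6, 5.5]
gripper_width: 0.0523
grip_force: 41.8
```

```bash
python3 -m jog '[{"x":0,"y":0,"z":-0.3,"turn":0},{"x":0,"y":0,"z":-0.9,"turn":0},{"x":0,"y":0,"z":-1.6,"turn":0},{"x":0,"y":0,"z":-2.3,"turn":0},{"x":-0.3,"y":0,"z":-2.7,"turn":0},{"x":-0.9,"y":0,"z":-2.8,"turn":0},{"x":-1.8,"y":0.1,"z":-2.8,"turn":0},{"x":-2.8,"y":0.15,"z":-2.8,"turn":0}]'
python3 -m jog '[{"x":-1.0,"y":0.05,"z":0,"turn":0},{"x":-2.1,"y":0.1,"z":0,"turn":0},{"x":-3.2,"y":0.15,"z":0,"turn":0},{"x":-4.3,"y":0.2,"z":0,"turn":0},{"x":-5.4,"y":0.25,"z":0,"turn":0},{"x":-6.5,"y":0.3,"z":0,"turn":0},{"x":-7.6,"y":0.35,"z":0,"turn":0},{"x":-8.4,"y":0.4,"z":0,"turn":0}]'
python3 go.py .6055 -.3304 .052 93.6
```

```text
time_s: 7.4
tcp_pos: [0.5515, 0.1768, 0.189]
orientation: [-179.9, 0.0, 93.2]
force: [0.2, -0.6, -2.9]
gripper_width: 0.0527
grip_force: 42.9
time_s: 8.4
tcp_pos: [0.5933, -0.2427, 0.1887]
orientation: [-179.9, -0.0, 93.0]
force: [0.3, 0.5, -3.9]
gripper_width: 0.052
grip_force: 42.9
t 8.4 tcp [ 0.5933 -0.2427  0.1887] [-1.7991e+02 -1.0000e-02  9.3020e+01] shift [-1.77  0.16  2.73] turn -0.6
```

```bash
python3 -m jog '[{"x":-0.6,"y":0.05,"z":0,"turn":0},{"x":-1.2,"y":0.1,"z":0,"turn":0},{"x":-1.6,"y":0.15,"z":0.1,"turn":-0.5},{"x":-1.8,"y":0.16,"z":0.4,"turn":-0.6},{"x":-1.8,"y":0.16,"z":0.9,"turn":-0.6},{"x":-1.8,"y":0.16,"z":1.4,"turn":-0.6},{"x":-1.8,"y":0.16,"z":1.8,"turn":-0.6},{"x":-1.8,"y":0.16,"z":2.0,"turn":-0.6}]'
python3 go.py .6055 -.3304 .0505 93.6
python3 - <<'E'
from h import *
im=capture("wrist");cv2.imwrite("pics/w4.png",im[:,:,::-1])
E
```

```text
time_s: 9.4
tcp_pos: [0.6067, -0.3278, 0.087]
orientation: [-179.9, -0.1, 93.8]
force: [-0.5, -0.3, -3.4]
gripper_width: 0.0524
grip_force: 42.9
t 9.4 tcp [ 0.6067 -0.3278  0.087 ] [-1.7986e+02 -1.1000e-01  9.3760e+01] shift [-0.05 -0.03  0.73] turn 0.2
```

View pics/w4.png

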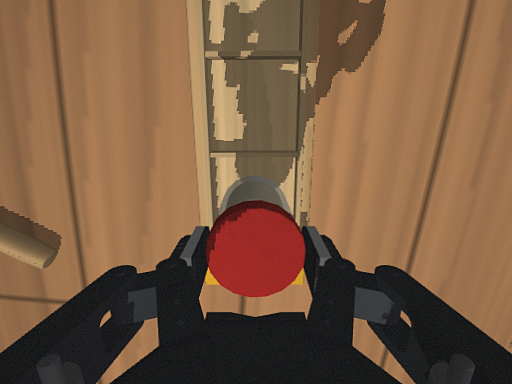

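The jar's red lid at (256,248) is centred laterally over the last cell (walls at columns ~205–305), with the yellow block just behind it. Setting it down in small steps.

```bash
python3 -m jog '[{"x":-0.02,"y":-0.03,"z":0.1,"turn":0},{"x":-0.05,"y":-0.03,"z":0.2,"turn":0},{"x":-0.05,"y":-0.03,"z":0.35,"turn":0},{"x":-0.05,"y":-0.03,"z":0.5,"turn":0},{"x":-0.05,"y":-0.03,"z":0.6,"turn":0},{"x":-0.05,"y":-0.03,"z":0.66,"turn":0},{"x":-0.05,"y":-0.03,"z":0.7,"turn":0},{"x":-0.05,"y":-0.03,"z":0.7,"turn":0}]'
```

```text
time_s: 10.45
tcp_pos: [0.6063, -0.3315, 0.0545]
orientation: [-180.0, -0.0, 93.7]
force: [-0.3, 0.2, -3.4]
gripper_width: 0.0524
grip_force: 42.9
```

```bash
python3 -m jog '[{"x":0,"y":0,"z":0.02,"turn":0},{"x":0,"y":0,"z":0.04,"turn":0},{"x":0,"y":0,"z":0.06,"turn":0},{"x":0,"y":0,"z":0.07,"turn":0},{"x":0,"y":0,"z":0.08,"turn":0},{"x":0,"y":0,"z":0.08,"turn":0},{"x":0,"y":0,"z":0.08,"turn":0},{"x":0,"y":0,"z":0.08,"turn":0}]'
```

```text
time_s: 11.45
tcp_pos: [0.6064, -0.3315, 0.0507]
orientation: [180.0, 0.0, 93.7]
force: [-1.3, -0.0, -0.8]
gripper_width: 0.0523
grip_force: 43.1
```

```bash
python3 -m jog '[{"x":0,"y":0,"z":0,"turn":0},{"x":0,"y":0,"z":0,"turn":0},{"x":0,"y":0,"z":0,"turn":0},{"x":0,"y":0,"z":0,"turn":0},{"x":0,"y":0,"z":0,"turn":0},{"x":0,"y":0,"z":0,"turn":0},{"x":0,"y":0,"z":0,"turn":0},{"x":0,"y":0,"z":0,"turn":0}]' 0
python3 -m jog '[{"x":0,"y":0,"z":-0.2,"turn":0},{"x":0,"y":0,"z":-0.8,"turn":0},{"x":0,"y":0,"z":-1.6,"turn":0},{"x":0.3,"y":0,"z":-2.2,"turn":0},{"x":1.0,"y":0,"z":-2.5,"turn":0},{"x":1.9,"y":-0.1,"z":-2.6,"turn":0},{"x":2.9,"y":-0.15,"z":-2.6,"turn":0},{"x":4.0,"y":-0.2,"z":-2.6,"turn":0}]'
python3 -m jog '[{"x":1.1,"y":-0.05,"z":0,"turn":0},{"x":2.2,"y":-0.1,"z":0,"turn":0},{"x":3.3,"y":-0.15,"z":0,"turn":0},{"x":4.4,"y":-0.2,"z":0,"turn":0},{"x":5.5,"y":-0.25,"z":0,"turn":0.4},{"x":6.5,"y":-0.3,"z":0,"turn":0.4},{"x":7.2,"y":-0.36,"z":0,"turn":0.4},{"x":7.4,"y":-0.37,"z":0.1,"turn":0.4}]'
python3 go.py .5413 .2374 .05 93.3
```

```text
time_s: 12.45
tcp_pos: [0.6063, -0.3315, 0.0505]
orientation: [180.0, 0.0, 93.7]
force: [0.9, 0.9, -0.4]
gripper_width: 0.0851
grip_force: 0.0
time_s: 13.45
tcp_pos: [0.5833, -0.1315, 0.1817]
orientation: [179.9, 0.0, 93.7]
force: [1.3, -0.7, 0.5]
gripper_width: 0.0855
grip_force: 0.0
time_s: 14.45
tcp_pos: [0.5408, 0.2377, 0.1768]
orientation: [179.9, -0.0, 93.5]
force: [-0.2, -1.1, -0.5]
gripper_width: 0.0851
grip_force: 0.0
t 14.45 tcp [0.5408 0.2377 0.1768] [ 1.7989e+02 -5.0000e-02  9.3480e+01] shift [-0.01  0.    2.54] turn 0.2
```

```bash
python3 -m jog '[{"x":0,"y":0,"z":0.3,"turn":0},{"x":0,"y":0,"z":0.8,"turn":0},{"x":0,"y":0,"z":1.4,"turn":0},{"x":0,"y":0,"z":1.9,"turn":0},{"x":0,"y":0,"z":2.2,"turn":0},{"x":0,"y":0,"z":2.4,"turn":0},{"x":0,"y":0,"z":2.5,"turn":0},{"x":0,"y":0,"z":2.53,"turn":0}]'
python3 -m jog '[{"x":0,"y":0,"z":0,"turn":0},{"x":0,"y":0,"z":0,"turn":0},{"x":0,"y":0,"z":0,"turn":0},{"x":0,"y":0,"z":0,"turn":0},{"x":0,"y":0,"z":0,"turn":0},{"x":0,"y":0,"z":0,"turn":0},{"x":0,"y":0,"z":0,"turn":0},{"x":0,"y":0,"z":0,"turn":0}]' 1 40
python3 go.py .5998 -.2506 .05 93.7
```

```text
time_s: 15.45
tcp_pos: [0.5413, 0.2355, 0.0494]
orientation: [180.0, -0.0, 93.3]
force: [0.7, 0.6, -0.5]
gripper_width: 0.0853
grip_force: 0.0
time_s: 16.45
tcp_pos: [0.5414, 0.2358, 0.0499]
orientation: [179.9, -0.0, 93.3]
force: [-1.8, 0.1, 5.4]
gripper_width: 0.0484
grip_force: 42.4
t 16.45 tcp [0.5414 0.2358 0.0499] [ 1.7993e+02 -3.0000e-02  9.3330e+01] shift [-9.78  0.6  -0.01] turn -0.4
```

```bash
python3 -m jog '[{"x":0,"y":0,"z":-0.3,"turn":0},{"x":0,"y":0,"z":-0.9,"turn":0},{"x":0,"y":0,"z":-1.6,"turn":0},{"x":0,"y":0,"z":-2.3,"turn":0},{"x":-0.3,"y":0,"z":-2.7,"turn":0},{"x":-0.9,"y":0,"z":-2.8,"turn":0},{"x":-1.7,"y":0.1,"z":-2.8,"turn":0},{"x":-2.6,"y":0.15,"z":-2.8,"turn":0}]'
python3 -m jog '[{"x":-1.0,"y":0.05,"z":0,"turn":0},{"x":-2.0,"y":0.1,"z":0,"turn":0},{"x":-3.0,"y":0.15,"z":0,"turn":0},{"x":-4.0,"y":0.25,"z":0,"turn":0},{"x":-5.0,"y":0.35,"z":0,"turn":-0.4},{"x":-6.0,"y":0.4,"z":0,"turn":-0.4},{"x":-6.8,"y":0.45,"z":0,"turn":-0.4},{"x":-7.2,"y":0.45,"z":0,"turn":-0.4}]'
python3 go.py .5998 -.2506 .0505 93.7
```

```text
time_s: 17.45
tcp_pos: [0.5554, 0.1042, 0.1885]
orientation: [-179.9, 0.0, 93.4]
force: [0.1, -0.2, -3.2]
gripper_width: 0.048
grip_force: 42.3
time_s: 18.45
tcp_pos: [0.5979, -0.2548, 0.188]
orientation: [-179.9, -0.0, 93.6]
force: [-0.0, 1.0, -2.8]
gripper_width: 0.0485
grip_force: 42.3
t 18.45 tcp [ 0.5979 -0.2548  0.188 ] [-1.7989e+02 -3.0000e-02  9.3580e+01] shift [0.08 0.05 2.75] turn -0.1
```

```bash
python3 -m jog '[{"x":0,"y":0.03,"z":0.2,"turn":0},{"x":0.03,"y":0.05,"z":0.6,"turn":0},{"x":0.03,"y":0.05,"z":1.1,"turn":0},{"x":0.03,"y":0.05,"z":1.6,"turn":0},{"x":0.03,"y":0.05,"z":2.0,"turn":0},{"x":0.03,"y":0.05,"z":2.25,"turn":0},{"x":0.03,"y":0.05,"z":2.4,"turn":0},{"x":0.03,"y":0.05,"z":2.4,"turn":0}]'
python3 go.py .5998 -.2506 .0505 93.7
```

```text
time_s: 19.45
tcp_pos: [0.6016, -0.2502, 0.0688]
orientation: [-180.0, -0.0, 93.7]
force: [-0.6, -0.6, -3.3]
gripper_width: 0.048
grip_force: 42.3
t 19.45 tcp [ 0.6016 -0.2502  0.0688] [-1.7998e+02 -1.0000e-02  9.3730e+01] shift [-0.01 -0.04  0.37] turn 0.0
```

```bash
python3 -m jog '[{"x":0,"y":-0.03,"z":0.1,"turn":0},{"x":0,"y":-0.03,"z":0.2,"turn":0},{"x":0,"y":-0.03,"z":0.28,"turn":0},{"x":0,"y":-0.03,"z":0.32,"turn":0},{"x":0,"y":-0.03,"z":0.36,"turn":0},{"x":0,"y":-0.03,"z":0.38,"turn":0},{"x":0,"y":-0.03,"z":0.39,"turn":0},{"x":0,"y":-0.03,"z":0.39,"turn":0}]'
python3 -m jog '[{"x":0,"y":0,"z":0,"turn":0},{"x":0,"y":0,"z":0,"turn":0},{"x":0,"y":0,"z":0,"turn":0},{"x":0,"y":0,"z":0.01,"turn":0},{"x":0,"y":0,"z":0.01,"turn":0},{"x":0,"y":0,"z":0.01,"turn":0},{"x":0,"y":0,"z":0.01,"turn":0},{"x":0,"y":0,"z":0.01,"turn":0}]'
```

```text
time_s: 20.45
tcp_pos: [0.6002, -0.2505, 0.05]
orientation: [180.0, 0.0, 93.7]
force: [-1.7, 0.5, 2.1]
gripper_width: 0.0481
grip_force: 42.8
time_s: 21.45
tcp_pos: [0.6003, -0.2506, 0.05]
orientation: [180.0, 0.0, 93.7]
force: [-6.1, 2.0, 8.9]
gripper_width: 0.0481
grip_force: 43.5
```

```bash
python3 -m jog '[{"x":0,"y":0,"z":-0.01,"turn":0},{"x":0,"y":0,"z":-0.01,"turn":0},{"x":0,"y":0,"z":-0.01,"turn":0},{"x":0,"y":0,"z":-0.01,"turn":0},{"x":0,"y":0,"z":-0.01,"turn":0},{"x":0,"y":0,"z":-0.01,"turn":0},{"x":0,"y":0,"z":-0.01,"turn":0},{"x":0,"y":0,"z":-0.01,"turn":0}]' 0
python3 -m jog '[{"x":0,"y":0,"z":-0.2,"turn":0},{"x":0,"y":0,"z":-0.8,"turn":0},{"x":0,"y":0,"z":-1.6,"turn":0},{"x":0.2,"y":0,"z":-2.2,"turn":0},{"x":0.8,"y":0,"z":-2.5,"turn":0},{"x":1.6,"y":-0.1,"z":-2.6,"turn":0},{"x":2.5,"y":-0.15,"z":-2.6,"turn":0},{"x":3.4,"y":-0.2,"z":-2.6,"turn":0}]'
python3 -m jog '[{"x":0.9,"y":-0.05,"z":0,"turn":0},{"x":1.8,"y":-0.1,"z":0,"turn":0},{"x":2.7,"y":-0.15,"z":0,"turn":0},{"x":3.5,"y":-0.2,"z":0,"turn":0.4},{"x":4.2,"y":-0.3,"z":0,"turn":0.4},{"x":4.7,"y":-0.36,"z":0,"turn":0.4},{"x":4.82,"y":-0.36,"z":0,"turn":0.4},{"x":4.82,"y":-0.36,"z":0.1,"turn":0.4}]'
python3 go.py .5459 .1576 .05 93.3
```

```text
time_s: 22.45
tcp_pos: [0.6001, -0.2504, 0.0495]
orientation: [180.0, 0.0, 93.7]
force: [0.4, -0.6, 0.9]
gripper_width: 0.0854
grip_force: 0.0
time_s: 23.45
tcp_pos: [0.5791, -0.0802, 0.1807]
orientation: [179.9, 0.0, 93.7]
force: [0.9, -0.2, 0.9]
gripper_width: 0.0854
grip_force: 0.0
time_s: 24.45
tcp_pos: [0.5461, 0.1578, 0.1753]
orientation: [179.9, 0.0, 93.4]
force: [-0.5, 0.8, -0.3]
gripper_width: 0.0854
grip_force: 0.0
t 24.45 tcp [0.5461 0.1578 0.1753] [1.7991e+02 1.0000e-02 9.3360e+01] shift [-0.   -0.01  2.51] turn 0.1
```

```bash
python3 -m jog '[{"x":0,"y":0,"z":0.3,"turn":0},{"x":0,"y":0,"z":0.8,"turn":0},{"x":0,"y":0,"z":1.4,"turn":0},{"x":0,"y":0,"z":1.9,"turn":0},{"x":0,"y":0,"z":2.2,"turn":0},{"x":0,"y":0,"z":2.4,"turn":0},{"x":0,"y":0,"z":2.48,"turn":0},{"x":0,"y":0,"z":2.5,"turn":0}]'
python3 -m jog '[{"x":0,"y":0,"z":0,"turn":0},{"x":0,"y":0,"z":0,"turn":0},{"x":0,"y":0,"z":0,"turn":0},{"x":0,"y":0,"z":0,"turn":0},{"x":0,"y":0,"z":0,"turn":0},{"x":0,"y":0,"z":0,"turn":0},{"x":0,"y":0,"z":0,"turn":0},{"x":0,"y":0,"z":0,"turn":0}]' 1 40
python3 go.py .5942 -.1708 .05 93.7
```

```text
time_s: 25.45
tcp_pos: [0.546, 0.1579, 0.05]
orientation: [179.9, -0.0, 93.3]
force: [0.6, 0.6, -0.3]
gripper_width: 0.0851
grip_force: 0.0
time_s: 26.45
tcp_pos: [0.546, 0.1581, 0.0508]
orientation: [179.9, -0.0, 93.3]
force: [-2.2, -0.1, 6.3]
gripper_width: 0.0517
grip_force: 41.1
t 26.45 tcp [0.546  0.1581 0.0508] [ 1.7994e+02 -1.0000e-02  9.3330e+01] shift [-6.62  0.58  0.01] turn -0.4
```

```bash
python3 -m jog '[{"x":0,"y":0,"z":-0.3,"turn":0},{"x":0,"y":0,"z":-0.9,"turn":0},{"x":0,"y":0,"z":-1.6,"turn":0},{"x":0,"y":0,"z":-2.3,"turn":0},{"x":-0.2,"y":0,"z":-2.7,"turn":0},{"x":-0.7,"y":0,"z":-2.8,"turn":0},{"x":-1.3,"y":0.1,"z":-2.8,"turn":0},{"x":-2.0,"y":0.15,"z":-2.8,"turn":0}]'
python3 -m jog '[{"x":-0.8,"y":0.05,"z":0,"turn":0},{"x":-1.6,"y":0.1,"z":0,"turn":0},{"x":-2.4,"y":0.2,"z":0,"turn":-0.2},{"x":-3.2,"y":0.3,"z":0,"turn":-0.4},{"x":-3.9,"y":0.4,"z":0,"turn":-0.4},{"x":-4.4,"y":0.43,"z":0,"turn":-0.4},{"x":-4.62,"y":0.43,"z":0,"turn":-0.4},{"x":-4.62,"y":0.43,"z":0.1,"turn":-0.4}]'
python3 -m jog '[{"x":0,"y":0,"z":0.2,"turn":0},{"x":0,"y":0,"z":0.6,"turn":0},{"x":0,"y":0,"z":1.1,"turn":0},{"x":0,"y":0,"z":1.6,"turn":0},{"x":0,"y":0,"z":2.0,"turn":0},{"x":0,"y":0,"z":2.2,"turn":0},{"x":0,"y":0,"z":2.3,"turn":0},{"x":0,"y":0,"z":2.3,"turn":0}]'
python3 go.py .5942 -.1708 .0505 93.7
```

```text
time_s: 27.45
tcp_pos: [0.5585, 0.0573, 0.1893]
orientation: [-180.0, 0.0, 93.4]
force: [0.3, 0.1, -2.0]
gripper_width: 0.0516
grip_force: 42.6
time_s: 28.45
tcp_pos: [0.5937, -0.1711, 0.1846]
orientation: [180.0, -0.0, 93.7]
force: [1.0, 0.2, -2.9]
gripper_width: 0.0518
grip_force: 42.6
time_s: 29.45
tcp_pos: [0.5939, -0.1709, 0.0698]
orientation: [180.0, 0.0, 93.7]
force: [0.0, 0.8, -2.4]
gripper_width: 0.0516
grip_force: 42.6
t 29.45 tcp [ 0.5939 -0.1709  0.0698] [1.7997e+02 1.0000e-02 9.3730e+01] shift [0.   0.01 0.39] turn 0.0
```

```bash
python3 -m jog '[{"x":0,"y":0,"z":0.1,"turn":0},{"x":0,"y":0,"z":0.2,"turn":0},{"x":0,"y":0,"z":0.28,"turn":0},{"x":0,"y":0,"z":0.32,"turn":0},{"x":0,"y":0,"z":0.36,"turn":0},{"x":0,"y":0,"z":0.38,"turn":0},{"x":0,"y":0,"z":0.39,"turn":0},{"x":0,"y":0,"z":0.39,"turn":0}]'
```

```text
time_s: 30.45
tcp_pos: [0.5938, -0.171, 0.0509]
orientation: [180.0, 0.0, 93.7]
force: [-4.4, 1.4, 5.9]
gripper_width: 0.0514
grip_force: 43.4
```

Contact (force rose from -2.4 to +5.9 N), so I'll release it and go to the glue bottle.

```bash
python3 -m jog '[{"x":0,"y":0,"z":0,"turn":0},{"x":0,"y":0,"z":0,"turn":0},{"x":0,"y":0,"z":0,"turn":0},{"x":0,"y":0,"z":0,"turn":0},{"x":0,"y":0,"z":0,"turn":0},{"x":0,"y":0,"z":0,"turn":0},{"x":0,"y":0,"z":0,"turn":0},{"x":0,"y":0,"z":0,"turn":0}]' 0
python3 -m jog '[{"x":0,"y":0,"z":-0.2,"turn":0},{"x":0,"y":0,"z":-0.8,"turn":0},{"x":0,"y":0,"z":-1.6,"turn":0},{"x":0.2,"y":0,"z":-2.2,"turn":0},{"x":0.6,"y":0,"z":-2.5,"turn":0},{"x":1.2,"y":-0.1,"z":-2.6,"turn":0},{"x":1.8,"y":-0.15,"z":-2.6,"turn":0},{"x":2.4,"y":-0.2,"z":-2.6,"turn":0}]'
python3 -m jog '[{"x":0.6,"y":-0.05,"z":0,"turn":0},{"x":1.2,"y":-0.1,"z":0,"turn":0},{"x":1.8,"y":-0.2,"z":0,"turn":0.2},{"x":2.3,"y":-0.3,"z":0,"turn":0.4},{"x":2.55,"y":-0.35,"z":0,"turn":0.4},{"x":2.62,"y":-0.35,"z":0,"turn":0.4},{"x":2.62,"y":-0.35,"z":0,"turn":0.4},{"x":2.62,"y":-0.35,"z":0.1,"turn":0.4}]'
python3 go.py .5505 .0777 .05 93.3
```

```text
time_s: 31.45
tcp_pos: [0.5936, -0.1708, 0.05]
orientation: [-180.0, -0.0, 93.7]
force: [0.2, 0.3, 0.8]
gripper_width: 0.0852
grip_force: 0.0
time_s: 32.45
tcp_pos: [0.5751, -0.0498, 0.1795]
orientation: [-180.0, -0.0, 93.7]
force: [0.7, -0.3, -0.4]
gripper_width: 0.0853
grip_force: 0.0
time_s: 33.45
tcp_pos: [0.5504, 0.0771, 0.1752]
orientation: [179.9, 0.0, 93.3]
force: [0.1, 0.1, -0.6]
gripper_width: 0.0857
grip_force: 0.0
t 33.45 tcp [0.5504 0.0771 0.1752] [1.7995e+02 1.0000e-02 9.3270e+01] shift [0.01 0.   2.5 ] turn -0.0
```

```bash
python3 -m jog '[{"x":0,"y":0,"z":0.3,"turn":0},{"x":0,"y":0,"z":0.8,"turn":0},{"x":0,"y":0,"z":1.4,"turn":0},{"x":0,"y":0,"z":1.8,"turn":0},{"x":0,"y":0,"z":2.15,"turn":0},{"x":0,"y":0,"z":2.35,"turn":0},{"x":0,"y":0,"z":2.45,"turn":0},{"x":0,"y":0,"z":2.46,"turn":0}]'
python3 -m jog '[{"x":0,"y":0,"z":0,"turn":0},{"x":0,"y":0,"z":0,"turn":0},{"x":0,"y":0,"z":0,"turn":0},{"x":0,"y":0,"z":0,"turn":0},{"x":0,"y":0,"z":0,"turn":0},{"x":0,"y":0,"z":0,"turn":0},{"x":0,"y":0,"z":0,"turn":0},{"x":0,"y":0,"z":0,"turn":0}]' 1 40
python3 go.py .5885 -.0910 .052 93.7
```

```text
time_s: 34.45
tcp_pos: [0.5502, 0.0779, 0.0522]
orientation: [180.0, -0.0, 93.3]
force: [-0.4, 0.7, -0.1]
gripper_width: 0.0854
grip_force: 0.0
time_s: 35.45
tcp_pos: [0.5506, 0.0779, 0.0532]
orientation: [179.9, 0.0, 93.3]
force: [-1.1, 0.8, 5.5]
gripper_width: 0.0453
grip_force: 40.2
t 35.45 tcp [0.5506 0.0779 0.0532] [179.91   0.    93.33] shift [-3.42  0.56  0.03] turn -0.4
```

```bash
python3 -m jog '[{"x":0,"y":0,"z":-0.3,"turn":0},{"x":0,"y":0,"z":-0.9,"turn":0},{"x":0,"y":0,"z":-1.6,"turn":0},{"x":0,"y":0,"z":-2.3,"turn":0},{"x":-0.1,"y":0,"z":-2.6,"turn":0},{"x":-0.3,"y":0,"z":-2.7,"turn":0},{"x":-0.7,"y":0.1,"z":-2.7,"turn":0},{"x":-1.1,"y":0.2,"z":-2.7,"turn":0}]'
python3 -m jog '[{"x":-0.5,"y":0.1,"z":0,"turn":0},{"x":-1.0,"y":0.2,"z":0,"turn":0},{"x":-1.5,"y":0.3,"z":0,"turn":-0.4},{"x":-2.0,"y":0.36,"z":0,"turn":-0.4},{"x":-2.25,"y":0.36,"z":0,"turn":-0.4},{"x":-2.32,"y":0.36,"z":0,"turn":-0.4},{"x":-2.32,"y":0.36,"z":0,"turn":-0.4},{"x":-2.32,"y":0.36,"z":0.1,"turn":-0.4}]'
python3 -m jog '[{"x":0,"y":0,"z":0.2,"turn":0},{"x":0,"y":0,"z":0.6,"turn":0},{"x":0,"y":0,"z":1.1,"turn":0},{"x":0,"y":0,"z":1.5,"turn":0},{"x":0,"y":0,"z":1.9,"turn":0},{"x":0,"y":0,"z":2.1,"turn":0},{"x":0,"y":0,"z":2.2,"turn":0},{"x":0,"y":0,"z":2.2,"turn":0}]'
python3 go.py .5885 -.0910 .052 93.7
```

```text
time_s: 36.45
tcp_pos: [0.5626, 0.0217, 0.1853]
orientation: [-179.9, 0.0, 93.3]
force: [-0.4, 0.5, -2.0]
gripper_width: 0.0451
grip_force: 41.3
time_s: 37.45
tcp_pos: [0.5881, -0.0906, 0.1824]
orientation: [179.9, 0.0, 93.8]
force: [0.1, -1.0, -1.7]
gripper_width: 0.0451
grip_force: 41.3
time_s: 38.45
tcp_pos: [0.588, -0.0913, 0.0722]
orientation: [180.0, 0.0, 93.7]
force: [0.2, -0.3, -1.5]
gripper_width: 0.0448
grip_force: 41.3
t 38.45 tcp [ 0.588  -0.0913  0.0722] [179.98   0.    93.72] shift [0.01 0.01 0.4 ] turn 0.0
```

```bash
python3 -m jog '[{"x":0,"y":0,"z":0.1,"turn":0},{"x":0,"y":0,"z":0.2,"turn":0},{"x":0,"y":0,"z":0.28,"turn":0},{"x":0,"y":0,"z":0.32,"turn":0},{"x":0,"y":0,"z":0.36,"turn":0},{"x":0,"y":0,"z":0.38,"turn":0},{"x":0,"y":0,"z":0.39,"turn":0},{"x":0,"y":0,"z":0.39,"turn":0}]'
```

```text
time_s: 39.45
tcp_pos: [0.5879, -0.0914, 0.0533]
orientation: [180.0, 0.0, 93.7]
force: [-4.4, 0.2, 4.7]
gripper_width: 0.045
grip_force: 42.1
```

Contact again; release it, back off and look.

```bash
python3 -m jog '[{"x":0,"y":0,"z":0,"turn":0},{"x":0,"y":0,"z":0,"turn":0},{"x":0,"y":0,"z":0,"turn":0},{"x":0,"y":0,"z":0,"turn":0},{"x":0,"y":0,"z":0,"turn":0},{"x":0,"y":0,"z":0,"turn":0},{"x":0,"y":0,"z":0,"turn":0},{"x":0,"y":0,"z":0,"turn":0}]' 0
python3 -m jog '[{"x":0,"y":0,"z":-0.2,"turn":0},{"x":0,"y":0,"z":-0.7,"turn":0},{"x":0,"y":0,"z":-1.4,"turn":0},{"x":0,"y":0,"z":-2.1,"turn":0},{"x":0,"y":-0.3,"z":-2.8,"turn":0},{"x":0,"y":-0.8,"z":-3.4,"turn":0},{"x":0,"y":-1.3,"z":-4.0,"turn":0},{"x":0,"y":-1.6,"z":-4.2,"turn":0}]'
python3 -m jog '[{"x":-0.3,"y":-0.3,"z":0,"turn":0},{"x":-0.7,"y":-0.6,"z":0,"turn":0},{"x":-1.0,"y":-1.0,"z":0,"turn":0},{"x":-1.0,"y":-1.2,"z":0,"turn":0},{"x":-1.0,"y":-1.2,"z":0,"turn":0},{"x":-1.0,"y":-1.2,"z":0,"turn":0},{"x":-1.0,"y":-1.2,"z":0,"turn":0},{"x":-1.0,"y":-1.2,"z":0,"turn":0}]'
python3 - <<'E'
from h import *
o=get_obs();w=capture("wrist");s=capture("scene");t=capture("top")
S=cv2.resize(s[140:265,80:395],(790,313));cv2.imwrite("pics/end_s.png",S[:,:,::-1]);cv2.imwrite("pics/end_w.png",w[:,:,::-1])
c,cs,ct=cam("wrist",o),cam("scene"),cam("top")
for n,z in(("red",.102),("blue",.06),("green",.102),("orange",.118)):
    try:
        a,_=blob(w,n,(180,0,420,384));b,_=blob(s,n,(90,170,260,250));print(n,a.round(),plane(c,a,z).round(3),tri(c,a,cs,b)[0].round(3))
    except Exception as e:print(n,e)
E
```

```text
time_s: 40.45
tcp_pos: [0.5878, -0.0912, 0.0525]
orientation: [180.0, -0.0, 93.7]
force: [0.1, 0.1, -0.4]
gripper_width: 0.085
grip_force: 0.0
time_s: 41.45
tcp_pos: [0.5081, -0.0968, 0.2662]
orientation: [179.7, 0.1, 93.7]
force: [-0.1, 0.3, 0.7]
gripper_width: 0.0851
grip_force: 0.0
time_s: 42.45
tcp_pos: [0.4516, -0.1499, 0.2624]
orientation: [-180.0, -0.0, 93.8]
force: [1.2, 0.5, -0.9]
gripper_width: 0.0853
grip_force: 0.0
red [338. 294.] [ 0.588 -0.33   0.102] [ 0.596 -0.339  0.085]
blue [350. 230.] [ 0.606 -0.243  0.06 ] [ 0.602 -0.245  0.069]
green [360. 192.] [ 0.593 -0.17   0.102] [ 0.594 -0.171  0.099]
orange [372. 133.] [ 0.588 -0.091  0.118] [ 0.588 -0.091  0.118]
```

View pics/end_s.png

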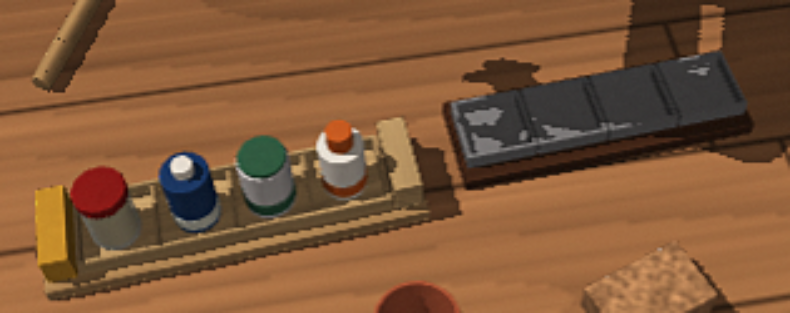

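View pics/end_w.png

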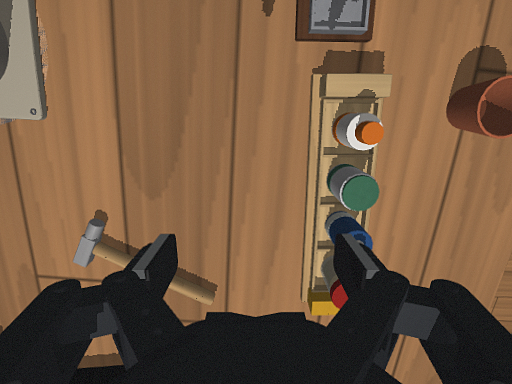

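The scene shows jar, can, tin and bottle in the four cells counting from the yellow block. The jar looks slightly leaned at (105,205), so I'll check its lid with unobstructed views: top and scene.

Run:
```python
from h import *
s=capture("scene");t=capture("top");cs,ct=cam("scene"),cam("top")
for n in("red","blue","green","orange"):
    a,sa=blob(t,n,(260,130,400,190));b,sb=blob(s,n,(90,170,260,250));print(n,a.round(1),sa,b.round(1),sb,tri(ct,a,cs,b)[0].round(4))
cr=lambda im,y0,y1,x0,x1:cv2.resize(im[y0:y1,x0:x1],(400,400),interpolation=2)
cv2.imwrite("pics/jar.png",np.hstack([cr(s,190,260,85,155),cr(t,125,195,335,405)])[:,:,::-1])
```

```text
red [376.7 147.6] [370 145  13   8  51] [119.  216.6] [108 207  23  20 357] [ 0.6186 -0.3325  0.1162]Traceback (most recent call last):
  File "<stdin>", line 4, in <module>
  File "h.py", line 28, in blob
    n,l,s,ce=cv2.connectedComponentsWithStats(z);i=1+np.argmax(s[1:,4]);return ce[i],s[i]
                                                     ~~~~~~~~~^^^^^^^^^
    return _wrapfunc(a, 'argmax', axis=axis, out=out, **kwds)
    return bound(*args, **kwds)
ValueError: attempt to get argmax of an empty sequence
```

The arm hides the rack from the top camera, so I'll move it aside to the left at the same height.

```bash
python3 -m jog '[{"x":0.5,"y":0,"z":0,"turn":0},{"x":1.5,"y":0,"z":0,"turn":0},{"x":2.5,"y":0,"z":0,"turn":0},{"x":3.5,"y":0,"z":0,"turn":0},{"x":4.5,"y":0,"z":0,"turn":0},{"x":5.5,"y":0,"z":0,"turn":0},{"x":6.5,"y":0,"z":0,"turn":0},{"x":7.0,"y":0,"z":0,"turn":0}]'
python3 - <<'E'
from h import *
s=capture("scene");t=capture("top");cs,ct=cam("scene"),cam("top")
cr=lambda im,y0,y1,x0,x1:cv2.resize(im[y0:y1,x0:x1],(400,400),interpolation=2)
cv2.imwrite("pics/jar.png",np.hstack([cr(s,190,260,85,155),cr(t,125,195,335,405)])[:,:,::-1])
for n in("red","blue","green","orange"):
    try:a,sa=blob(t,n,(260,130,400,190));b,sb=blob(s,n,(90,170,260,250));print(n,a.round(1),sa,b.round(1),sb,tri(ct,a,cs,b)[0].round(4))
    except Exception:print(n,"hidden")
E
```

```text
time_s: 43.7
tcp_pos: [0.428, 0.2013, 0.2625]
orientation: [180.0, -0.0, 93.8]
force: [-0.7, 0.1, 0.6]
gripper_width: 0.0855
grip_force: 0.0
red [373.8 153.3] [365 145  18  18 253] [119.  216.6] [108 207  23  20 360] [ 0.6062 -0.3334  0.0964]
blue [346.1 155.8] [338 148  16  16 127] [154.2 215.6] [144 201  20  27 313] [ 0.6033 -0.2537  0.0745]
green [319.1 157.1] [312 150  16  15 195] [184.  202.4] [175 194  19  17 246] [ 0.5942 -0.1715  0.0999]
orange [292.  158.3] [288 154   9   9  60] [214.4 191.7] [209 188  11   9  73] [ 0.5874 -0.0919  0.1174]
```

View pics/jar.png

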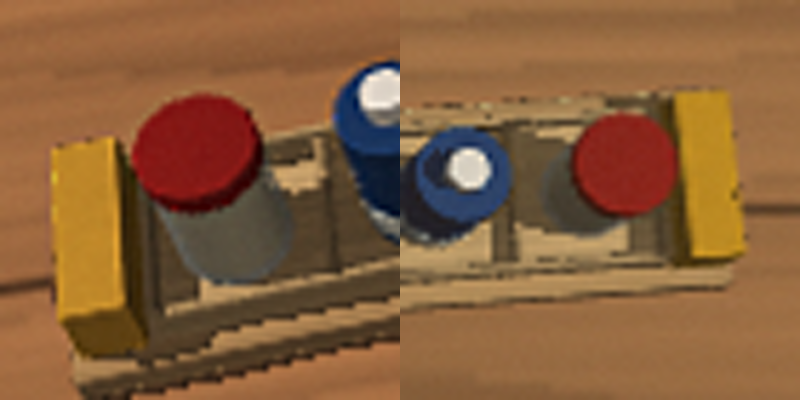

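All four lids sit at the same heights as in the old row (0.096, 0.075, 0.100 and 0.117 m), each within 3 mm of its cell's centre. The jar stands upright; its lean was only perspective. The arm is clear of everything, so I'm handing in.

```bash
python3 -c "
from station import *
print(close_job())"
```

```text
the job is handed in; nothing more can be done
None
```

The screw jar, oil can, wood stain and glue bottle now stand upright in the rack in that order from the yellow block, each set down rather than dropped, and I handed the job in after about 44 s of robot time.

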